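# Seat a bayonet filter cell on a light port and hold it home

## Robot

A 6-joint arm with a two-finger parallel gripper is mounted at the origin on a cart in front of the work surface, level with it; the furniture and walls round the work are solid. World frame = base frame: x ahead of the robot, y to its left, z up, the work surface at z = 0. Lengths are in m, angles in rad, forces in N, time in s.
With the tool pointing down it reaches from about 0.275 to 0.85 m from the base axis. Payload 5.2 kg.
Tool frame: the origin (TCP) lies between the finger pads; the fingertips stand 22 mm ahead of it and the grasp point (between the pads) lies 3 mm ahead of it; z points along the fingers, y is the line along which they close (so a half turn about z gives the same grasp; the last joint's range is limited). The gripper opens to 85 mm and grips with 20 to 120 N. Pads are 22 mm wide; open, the fingers measure 114 mm over their backs; the gripper's body (76 mm by 85 mm) begins 54 mm behind the grasp point. The pads swing forward as they close: fully open they stand 13 mm farther back than shut.
Start: joints at [1.133, 0.259, 1.535, -0, 1.348, -0.203], TCP at [0.128, 0.535, 0.253] pointing down, gripper open.
Joint ranges: [-3.14, 3.14], [-0.91, 2.08], [0.19, 2.58], [-1.22, 4.36], [0.22, 2.71], [-3.12, 3.12]. Speed limits (rad/s): [2.57, 2.57, 3.14, 3.14, 3.14, 3.14].

## Interface

Orientations are given as [roll, pitch, yaw] about the fixed x, y, z axes, in that order (R = Rz(yaw) Ry(pitch) Rx(roll)).
In Python, from station import r, get_image, job, models gives the robot as it stands.
- The arm moves only by the tool arm_command, never from a script. Its argument "plan" is a list of rows, each a list of 7 numbers: the turn, a rotation vector about the tool's x, y, z in rad, then the shift along the tool's x, y, z in cm, then the closure, from 0 (fully open) to 1 (shut). A call has 1 to 20 rows; each row shifts and turns the commanded pose from where the row before left it, along the tool's axes as they then stand; what a row does not reach is not made up. A row lasts 1/10 s, in which the tool goes at most 50 mm and 8.59 degrees, less where a joint would pass 70% of its speed; a pose out of reach is approached as far as the arm can. A call is refused whole if a number of a shift passes 5 or a number of a turn 0.15, either way. A call with a gripper value outside its range is refused whole. The fingers move at their own pace and stop on an object; "newtons" is the grip in N (left out, the last holds). Time passes only in rows, so rows that do not move let the fingers close. It gives the time, the measured TCP pose, the force, the opening and the grip force at its end, in the units of the state.
- r.observe(): the state, without advancing time (a new reading comes with each control period).
- get_image(name): name is "side" or "top" or "wrist"; returns a dict with "img" (480x640x3 uint8, red, green, blue), "intrinsics" (3x3 intrinsics, pixels), "k1" (the pictures are not rectified: a ray, as slopes to the right and down, at radius r is drawn at 1 + k1 r^2 times it, then the intrinsics apply), "R" (3x3) and "t" (3): a world point X has camera coordinates R X + t. Camera axes: x right, y down, z forward; pixel columns grow to the right and rows downward; lengths in m; the calibration is good to about 2 mm. A picture is of the moment at which its call begins. There is no depth.
- job.sign_off(): hands the job in; it is judged then, once.
Trained networks look in a picture, given as the dict that the camera call returned (one of the last four; its "shot" number tells which), for a name from the list of things; names that differ only in an ending like _2 or _b are one class to them, and where a whole thing is asked for, a point or a joint stands for the part that bears it (a point fixed in the world has none). Each returns a list of dicts, best first, with "conf" (0 to 1); they miss things now and then, are a little off and sometimes report something else, mostly with a low value. They report only what shows in the picture. A call takes as long as a camera call. They do not tell look-alikes from the thing itself.
- models.recognise(picture, name): "rect" ([centre column, centre row, width, height] in pixels, round what is visible of it).
The state is a dict: "clock": time; "joints": joint angles; "joint_vel": joint speeds; "joint_efforts": joint torques, N m; "eef_pos": TCP position; "tcp_rot": TCP orientation; "ft_force": force on the tool from outside, world axes, zero at the start; "ft_torque": the same for the moment, N m; "grip_width": finger opening in m; "gripper_force": force on a finger pad.
Only numpy, scipy, OpenCV 4.12 (cv2) and the standard library are available. Lean on these libraries where they do the work, as an engineer would, in place of code of your own. Each camera call takes 0.05 s, during which the arm holds its last target. There are 200 camera calls.

## Task

Pick up the knurled aluminium filter cell, set it upright over the spigot of the grey light port, and turn it under a light push until the keyways hidden inside it drop over the port's pins. Then push it down fully home against the sprung brass ring and finish while still gripping it and holding it pushed home, as if for a zero reading: let go and the spring lifts it again. Do not disturb the other things on the bench.

Things in the scene. Friction and masses are not known exactly. Their poses are not given: they have to be found in the camera images.
- filter_cell: Filter cell: upright knurled aluminium collar, 52 mm diameter (the grip), 46 mm tall, about 0.15 kg, amber window recessed in its top; stands loose on the worktop. Origin: centre of its underside, z up. Open below: bore 35 mm diameter, 38 mm deep. Four keyways 90 degrees apart inside the bore, from the underside up, unmarked and not visible; their angles are not given.
- light_port: Light port, fixed on the worktop: round grey foot 96 mm diameter, 12 mm thick, with a dark steel spigot 32 mm diameter rising on its axis to 44 mm above the worktop (top 7 mm tapers to 25 mm). Origin: centre of the foot's underside, z up. Home: the cell's underside rests on the foot, 12 mm above the worktop.
- pin_level (a point): Point on the port's axis at the height of the pin tops, 24 mm above the worktop. Two 5 mm steel pins stick out on opposite sides of the spigot to 21 mm from the axis, at an unknown angle. Unkeyed, the cell rests on them, underside 24 mm up. Turned either way, keyways meet them within 90 degrees (play 5 degrees each way); the cell then goes 4 mm down freely, to the ring. Binds if turned askew.
- sprung_ring (a joint): Travel in m of the brass ring (58 mm outside diameter) round the spigot: 0 = up (its top 20 mm above the worktop), 0.008 = pressed flush with the top of the foot. The spring pushes up with 4 N at 0, rising evenly to about 9 N at 0.008; it lifts the cell when that is let go.
- mouse: Bystander: black computer mouse, 123 x 62 x 37 mm, loose on the worktop; origin at the centre of its underside.
- beaker: Bystander: small glass beaker, 51 mm diameter, 61 mm tall, loose, upright on the worktop; origin at the centre of its underside.
- vial_blue: Bystander: glass vial with a blue cap, 22 mm diameter, 50 mm tall, loose, upright on the worktop; origin at the centre of its underside.
Mind the look-alikes: they are no part of the job. There is more than one size of the light_port; the one meant has the size given above. What is shaped like the filter_cell but blue or brown is not meant.

How it is judged:
By the outcome, as a careful person would: the job done as asked, in the order asked, and still so for the second after the job is handed in, while the arm keeps its last pose, push and grip.
It also fails if it takes over 45 s, if anything falls off the work surface, if the arm or the gripper's body presses on something with over 40 N, if the wrist force passes 120 N, or if a joint passes its speed limit or range.

## Working session

There is one attempt and no reset: what is moved stays moved. The work goes in short steps, Python scripts to look and compute and a tool call to move; the robot and the scene stay as the last step left them, time stands still between calls to the robot, and variables do not carry over. Pictures are saved under pics/ and viewed, at most 10 in all, crops included, and the job is handed in when it is done.

Besides the shell and the picture viewer there is one more tool, called after ">>>" as name(argument=value, ...) on one line, values as JSON. arm_command: Moves the arm, as the interface text tells. Its arguments: {"type":"object","properties":{"plan":{"type":"array","items":{"type":"array","items":{"type":"number"}}},"newtons":{"type":"number"}},"required":["plan"]}

```bash
mkdir -p pics; cat > h.py <<'E'
from station import r,get_image,job,models
import numpy as np,cv2
def ray(p,uv):
    K=np.array(p["intrinsics"]);k=p["k1"];d=np.array([(uv[0]-K[0,2])/K[0,0],(uv[1]-K[1,2])/K[1,1]])
    s=d.copy()
    for _ in range(20): s=d/(1+k*(s@s))
    R=np.array(p["R"]);t=np.array(p["t"])
    return -R.T@t, R.T@np.array([s[0],s[1],1])
def at(p,uv,z):
    c,d=ray(p,uv); return c+d*(z-c[2])/d[2]
def proj(p,X):
    K=np.array(p["intrinsics"]);c=np.array(p["R"])@np.array(X)+np.array(p["t"]);s=c[:2]/c[2];s=s*(1+p["k1"]*(s@s))
    return s*[K[0,0],K[1,1]]+K[:2,2]
E
python3 - <<'E'
from h import *
P={n:get_image(n) for n in("side","top")}
for n,p in P.items():
    cv2.imwrite(f"pics/{n}0.png",p["img"][:,:,::-1])
    for o,z in(("filter_cell",.046),("light_port",.012),("mouse",.03),("beaker",.03),("vial_blue",.05)):
        for d in models.recognise(p,o): print(n,o,round(d["conf"],2),np.round(d["rect"]),np.round(at(p,d["rect"][:2],z),3))
print(r.observe())
E
```

```text
side filter_cell 0.89 [282. 209.  29.  30.] [0.488 0.285 0.046]
side filter_cell 0.88 [407. 226.  25.  36.] [0.262 0.355 0.046]
side filter_cell 0.76 [330. 200.  27.  32.] [0.396 0.256 0.046]
side light_port 0.85 [227. 214.  52.  36.] [0.6   0.242 0.012]
side light_port 0.84 [342. 245.  70.  49.] [0.381 0.357 0.012]
side mouse 0.76 [335. 293.  70.  30.] [0.407 0.507 0.03 ]
side beaker 0.86 [268. 259.  32.  41.] [0.513 0.415 0.03 ]
side vial_blue 0.85 [230. 258.  17.  32.] [0.577 0.433 0.05 ]
top filter_cell 0.83 [345. 333.  31.  30.] [0.254 0.316 0.046]
top filter_cell 0.59 [383. 208.  30.  31.] [0.488 0.247 0.046]
top filter_cell 0.57 [397. 257.  27.  26.] [0.396 0.221 0.046]
top light_port 0.85 [387. 157.  47.  46.] [0.597 0.234 0.012]
top light_port 0.77 [326. 264.  66.  64.] [0.383 0.353 0.012]
top mouse 0.8 [251. 251.  37.  62.] [0.406 0.495 0.03 ]
top beaker 0.67 [296. 199.  24.  31.] [0.508 0.412 0.03 ]
top vial_blue 0.66 [305. 163.   8.  16.] [0.573 0.394 0.05 ]
{'clock': 0.6, 'joints': array([ 1.13319872e+00,  2.58555565e-01,  1.53500770e+00,  3.92217124e-06,
        1.34801009e+00, -2.02796389e-01]), 'joint_vel': array([-8.20367633e-05, -9.77726019e-04, -6.83392013e-04,  9.49302382e-04,
       -2.76354281e-04, -1.25106834e-03]), 'joint_efforts': array([ 3.31146430e-04, -4.45667768e+01, -2.90766460e+01, -3.53555497e-04,
        9.81696467e-04,  1.56087486e-05]), 'eef_pos': array([0.12792986, 0.5349115 , 0.25333058]), 'tcp_rot': array([3.14157298e+00, 1.39666605e-07, 2.90679057e+00]), 'ft_force': array([-0.38211219, -0.62650859, -0.53131569]), 'ft_torque': array([-0.07082957,  0.03601463, -0.00204956]), 'gripper_force': 0.0, 'grip_width': 0.08520804151989664}
```

```bash
python3 - <<'E'
import cv2,numpy as np
a=cv2.imread("pics/side0.png")[150:350,170:470];b=cv2.imread("pics/top0.png")[120:370,200:440]
a=cv2.resize(a,None,fx=1.333*.99,fy=1.333*.99);a=cv2.resize(a,(400,267));b=cv2.resize(b,(400,417))
c=np.zeros((417,800,3),np.uint8);c[:267,:400]=a;c[:,400:]=b;cv2.imwrite("pics/m0.png",c)
E
```

```text
(no output)
```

View pics/m0.png

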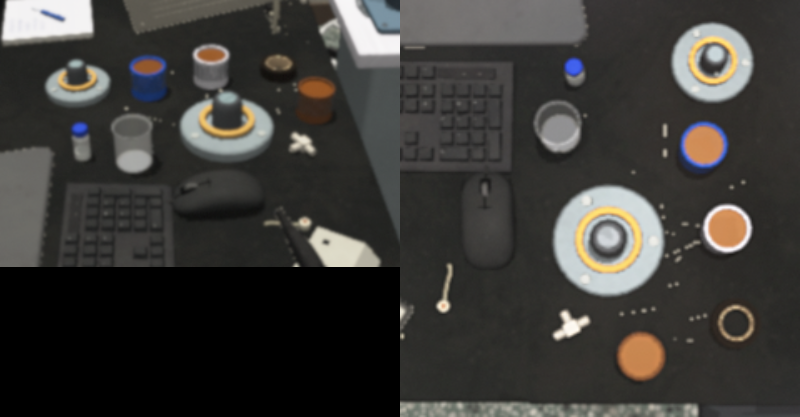

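```bash
python3 - <<'E'
from h import *
p=get_image("top")
print(ray(p,(320,240))[0])
for o,z in(("filter_cell",.046),("light_port",.012)):
  for d in models.recognise(p,o):
    u,v,w,h=d["rect"]
    print(o,np.round(at(p,(u,v),z),3),[round(float(np.linalg.norm(at(p,(u-a*w/2,v-b*h/2),z)-at(p,(u+a*w/2,v+b*h/2),z))),4) for a,b in((1,0),(0,1))])
# refine: foot ellipse by grey colour and ring by brass colour
hsv=cv2.cvtColor(p["img"],cv2.COLOR_RGB2HSV)
m=cv2.inRange(hsv,(15,90,120),(35,255,255))
for c in cv2.findContours(m,0,2)[0]:
  if cv2.contourArea(c)>150:
    (u,v),R=cv2.minEnclosingCircle(c);x,y,w,h=cv2.boundingRect(c)
    print("brass",round(u,1),round(v,1),R,np.round(at(p,(x+w/2-.5,y+h/2-.5),.02),4),[round(float(np.linalg.norm(at(p,(u-R,v),.02)-at(p,(u+R,v),.02))),4)])
E
```

```text
[0.30502884 0.35069276 1.03098414]
filter_cell [0.484 0.244 0.046] [0.061, 0.0557]
filter_cell [0.396 0.225 0.046] [0.0508, 0.0409]
filter_cell [0.25  0.319 0.046] [0.0508, 0.0461]
light_port [0.38  0.354 0.012] [0.1262, 0.1182]
light_port [0.598 0.234 0.012] [0.0998, 0.0937]
brass 324.7 263.2 19.922189712524414 [0.385  0.3554 0.02  ] [0.0761]
brass 387.2 155.9 14.365079879760742 [0.5961 0.2345 0.02  ] [0.0563]
```

>>> arm_command(plan=[[0,0,0,-1.5,-1,0,0],[0,0,0,-3,-2.2,0,0],[0,0,0,-3.5,-2.5,0,0],[0,0,0,-3.5,-2.5,0,0],[0,0,0,-3.5,-2.5,0,0],[0,0,0,-3.5,-2.5,0,0],[0,0,0,-3.5,-2.5,0,0],[0,0,0,-3.5,-2.5,0,0],[0,0,0,-3.5,-2.6,0,0],[0,0,0,-2.5,-2,0,0],[0,0,0,-1.3,-1.4,0,0],[0,0,-0.13,0,0,1.2,0],[0,0,-0.13,0,0,1.2,0],[0,0,-0.13,0,0,1.2,0],[0,0,-0.13,0,0,1.2,0],[0,0,-0.13,0,0,1.2,0],[0,0,-0.11,0,0,1,0],[0,0,0,0,0,0,0]])

```text
clock: 2.55
eef_pos: [0.3898, 0.223, 0.1822]
tcp_rot: [3.141, -0.003, -2.616]
ft_force: [0.0, -0.1, 1.4]
grip_width: 0.0854
gripper_force: 0.0
```

```bash
python3 - <<'E'
from h import *
p=get_image("wrist");cv2.imwrite("pics/w1.png",p["img"][:,:,::-1])
o=r.observe();print(o["eef_pos"],o["tcp_rot"],o["joints"],o["ft_force"],o["clock"])
for d in models.recognise(p,"filter_cell"): print(d, at(p,d["rect"][:2],.046))
E
```

```text
[0.39028043 0.22312438 0.18301206] [ 3.14129867e+00 -1.20420175e-03 -2.61880603e+00] [ 2.70335289e-01  1.42938995e-01  1.86664708e+00 -1.77946865e-05
  1.13324604e+00 -1.82323993e+00] [ 0.19570666 -0.74874371 -0.20662497] 2.6
{'rect': [315.8, 233.8, 75.7, 88.9], 'conf': 0.77} [0.39317309 0.2205807  0.046     ]
{'rect': [280.9, 351.4, 74.4, 91.0], 'conf': 0.74} [0.47988811 0.24215006 0.046     ]
{'rect': [552.6, 119.3, 118.3, 89.7], 'conf': 0.73} [0.25965103 0.30839819 0.046     ]
```

View pics/w1.png

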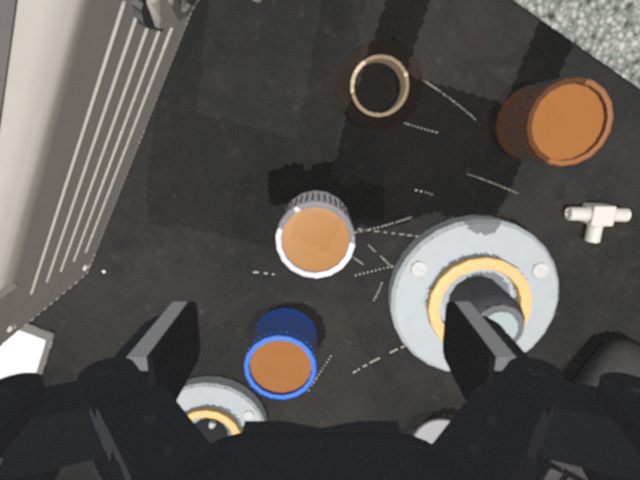

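```bash
python3 - <<'E'
from h import *
p=get_image("wrist")
hsv=cv2.cvtColor(p["img"],cv2.COLOR_RGB2HSV)
m=cv2.inRange(hsv,(5,90,120),(18,255,255))
for c in cv2.findContours(m,0,2)[0]:
  if cv2.contourArea(c)>800:
    e=cv2.fitEllipse(c);print(e, np.round(at(p,e[0],.044),4), [np.linalg.norm(at(p,(e[0][0]+s,e[0][1]),.044)-at(p,(e[0][0]-s,e[0][1]),.044)) for s in e[1]] )
m=cv2.inRange(hsv,(18,90,120),(35,255,255))
print([ (cv2.boundingRect(c)) for c in cv2.findContours(m,0,2)[0] if cv2.contourArea(c)>100])
print(ray(p,(320,240))[0])
E
```

```text
((281.0581970214844, 363.3768310546875), (49.67068862915039, 58.681278228759766), 97.13736724853516) [0.4918 0.2477 0.044 ] [np.float64(0.07163206867643099), np.float64(0.08462463778653857)]
((315.5935363769531, 236.1851348876953), (62.34954833984375, 65.36460876464844), 87.97119903564453) [0.3967 0.2221 0.044 ] [np.float64(0.08218009359203349), np.float64(0.08615338623886393)]
((570.5631713867188, 118.84276580810547), (76.65422058105469, 89.84649658203125), 45.610477447509766) [0.2548 0.32   0.044 ] [np.float64(0.09329993948466148), np.float64(0.10935228867450107)]
[(186, 405, 57, 29), (428, 253, 103, 83)]
[0.33284881 0.18892967 0.30419585]
```

>>> arm_command(plan=[[0,0,0,-0.3,-0.2,2,0],[0,0,0,-0.3,-0.2,3,0],[0,0,0,0,0,3,0],[0,0,0,0,0,3,0],[0,0,0,0,0,2,0],[0,0,0,0,0,1.3,0],[0,0,0,0,0,0.7,0],[0,0,0,0,0,0,0.3],[0,0,0,0,0,0,0.5],[0,0,0,0,0,0,0.8],[0,0,0,0,0,0,0.8],[0,0,0,0,0,0,0.8],[0,0,0,0,0,0,0.8],[0,0,0,0,0,0,0.8]], newtons=60)

```text
clock: 4.1
eef_pos: [0.3987, 0.2231, 0.0346]
tcp_rot: [-3.141, 0.002, -2.617]
ft_force: [-1.8, 0.2, 6.1]
grip_width: 0.0503
gripper_force: 62.6
```

>>> arm_command(plan=[[0,0,0,0,0,-0.5,0.8],[0,0,0,0,0,-2,0.8],[0,0,0,0,0,-3.5,0.8],[0,0,0,0,0,-3.5,0.8],[0,0,0,-1,-0.4,-3,0.8],[0,0,0,-2.5,-1.1,-1,0.8],[0,0,0,-3,-1.3,0,0.8],[0,0,0,-3,-1.3,0,0.8],[0,0,0,-3,-1.3,0,0.8],[0,0,0,-3,-1.3,0,0.8],[0,0,0,-2.8,-1.2,0,0.8],[0,0,0,-2,-0.8,0,0.8],[0,0,0,-0.9,-0.3,0,0.8],[0,0,0,0,0,0,0.8],[0,0,0,0,0,0,0.8],[0,0,0,0,0,0,0.8]])

```text
clock: 5.7
eef_pos: [0.6251, 0.2513, 0.1685]
tcp_rot: [3.141, -0.001, -2.616]
ft_force: [-0.6, 0.3, -2.2]
grip_width: 0.0497
gripper_force: 62.9
```

```bash
python3 - <<'E'
from h import *
p=get_image("wrist");cv2.imwrite("pics/w2.png",p["img"][:,:,::-1])
o=r.observe();print(o["eef_pos"],o["tcp_rot"],o["joints"],o["ft_force"],o["ft_torque"],o["clock"],o["grip_width"])
print(ray(p,(320,240))[0])
hsv=cv2.cvtColor(p["img"],cv2.COLOR_RGB2HSV)
m=cv2.inRange(hsv,(18,90,120),(35,255,255))
for c in cv2.findContours(m,0,2)[0]:
  if cv2.contourArea(c)>100:
    h=cv2.convexHull(c);W=np.array([at(p,q[0],.02)[:2] for q in h],np.float32);print(cv2.boundingRect(c),cv2.minEnclosingCircle(W))
E
```

```text
[0.62526421 0.25132229 0.16860064] [ 3.14138541e+00 -5.11653975e-04 -2.61592131e+00] [ 2.16991392e-01  5.38524995e-01  1.32275838e+00  4.38374327e-05
  1.28085972e+00 -1.87948877e+00] [-0.687304   -0.40073683 -1.54744454] [-0.00822089 -0.01525249 -0.00124214] 5.75 0.05034672904721821
[0.56745653 0.21675311 0.28915826]
(347, 148, 16, 56) ((0.5858964920043945, 0.2511654794216156), 0.018087266013026237)
(277, 134, 60, 42) ((0.5893194079399109, 0.21858763694763184), 0.022136539220809937)
```

View pics/w2.png

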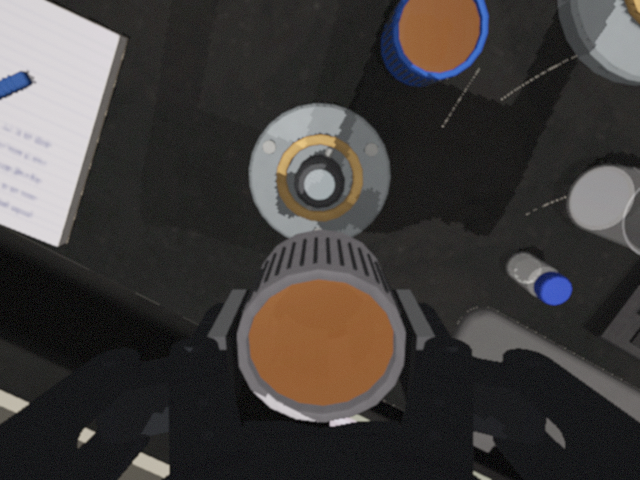

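```bash
python3 - <<'E'
from h import *
p=get_image("wrist");o=r.observe();t=o["eef_pos"]
g=p["img"]; hsv=cv2.cvtColor(g,cv2.COLOR_RGB2HSV)
# foot: edge points -> fit
m=cv2.inRange(hsv,(0,0,95),(179,90,255)); m[245:]=0; m[:95]=0; m[:,:240]=0; m[:,400:]=0
c=max(cv2.findContours(m,0,2)[0],key=cv2.contourArea); h=cv2.convexHull(c)
W=np.array([at(p,q[0],.012)[:2] for q in h if q[0][1]<215],np.float32)
print("foot",len(W),cv2.fitEllipse(W)[:2])
m=cv2.inRange(hsv,(0,0,95),(179,90,255));m2=np.zeros_like(m);m2[160:205,300:340]=m[160:205,300:340]
for c in cv2.findContours(m2,0,2)[0]:
  if cv2.contourArea(c)>100:
    e=cv2.fitEllipse(c);print("spig",e[0],e[1],at(p,e[0],.044))
print("ring",at(p,(319,178),.02))
# held window
m=cv2.inRange(hsv,(5,90,60),(18,255,255));m[:260]=0
c=max(cv2.findContours(m,0,2)[0],key=cv2.contourArea);e=cv2.fitEllipse(c)
print("window",e,[at(p,e[0],t[2]+d) for d in(.009,.0115)],t)
E
```

```text
foot 23 ((0.5976919531822205, 0.22689953446388245), (0.08116699010133743, 0.09039405733346939))
spig (317.3591003417969, 182.4194793701172) (32.62508773803711, 34.981292724609375) [0.59803537 0.2324259  0.044     ]
ring [0.59796321 0.23343927 0.02      ]
window ((320.79736328125, 342.0094909667969), (124.15393829345703, 143.72311401367188), 89.85009765625) [array([0.62302992, 0.24910289, 0.17768537]), array([0.62178762, 0.24837855, 0.18018537])] [0.62545765 0.25131692 0.16868537]
```

>>> arm_command(plan=[[0,0,0,1,0,0,0.8],[0,0,0,1.5,-0.1,1,0.8],[0,0,0,0.5,0,2.5,0.8],[0,0,0,0,0,2.5,0.8],[0,0,0,0,0,1.5,0.8],[0,0,0,0,0,0.8,0.8],[0,0,0,0,0,0.3,0.8],[0,0,0,0,0,0.3,0.8],[0,0,0,0,0,0.2,0.8],[0,0,0,0,0,0,0.8]])

```text
clock: 6.8
eef_pos: [0.6013, 0.2354, 0.0778]
tcp_rot: [-3.141, 0.001, -2.616]
ft_force: [0.1, 0.8, -1.7]
grip_width: 0.0506
gripper_force: 62.8
```

```bash
python3 - <<'E'
from h import *
p=get_image("side");q=get_image("wrist")
o=r.observe();print(o["eef_pos"],o["tcp_rot"],o["ft_force"],o["ft_torque"],o["clock"])
a=cv2.resize(p["img"][150:250,160:300],None,fx=3.5,fy=3.5,interpolation=2);b=q["img"][:350,170:470]
c=np.zeros((350,790,3),np.uint8);c[:,:490]=a;c[:,490:]=b
cv2.imwrite("pics/s3.png",c[:,:,::-1])
E
```

```text
[0.60126093 0.23543599 0.07785147] [-3.14128272e+00  8.73403305e-04 -2.61626171e+00] [ 0.22406177  0.27480706 -2.6488582 ] [ 0.01934564 -0.03196139  0.02911281] 6.9
```

View pics/s3.png

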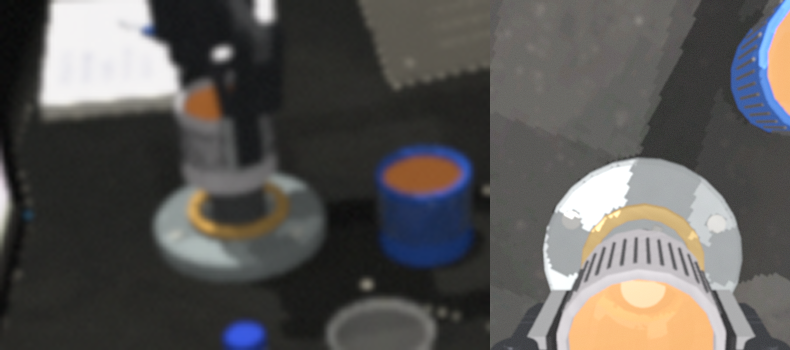

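>>> arm_command(plan=[[0,0,0,0,0,0.2,0.8],[0,0,0,0,0,0.2,0.8],[0,0,0,0,0,0.2,0.8],[0,0,0,0,0,0,0.8]])

```text
clock: 7.3
eef_pos: [0.6006, 0.2353, 0.0709]
tcp_rot: [3.141, -0.001, -2.616]
ft_force: [-0.2, -0.3, -2.3]
grip_width: 0.0502
gripper_force: 62.8
```

>>> arm_command(plan=[[0,0,0,0,0,0.3,0.8],[0,0,0,0,0,0.3,0.8],[0,0,0,0,0,0.3,0.8],[0,0,0,0,0,0.2,0.8],[0,0,0,0,0,0,0.8]])

```text
clock: 7.8
eef_pos: [0.6007, 0.2353, 0.0598]
tcp_rot: [3.141, -0.001, -2.616]
ft_force: [-0.8, 0.9, -1.1]
grip_width: 0.0496
gripper_force: 62.9
```

>>> arm_command(plan=[[0,0,0,0,0,0.1,0.8],[0,0,0,0,0,0.1,0.8],[0,0,0,0,0,0.1,0.8],[0,0,0,0,0,0,0.8]])

```text
clock: 8.2
eef_pos: [0.6009, 0.2353, 0.0583]
tcp_rot: [-3.141, 0.0, -2.616]
ft_force: [-3.8, -1.5, 3.6]
grip_width: 0.0504
gripper_force: 63.6
```

>>> arm_command(plan=[[0,0,0.08,0.05,-0.02,0.02,0.8],[0,0,0.08,0,-0.02,0,0.8],[0,0,0,0,0,0,0.8]])

```text
clock: 8.5
eef_pos: [0.601, 0.2348, 0.0582]
tcp_rot: [-3.141, 0.001, -2.778]
ft_force: [-2.9, -0.3, 5.1]
grip_width: 0.0501
gripper_force: 63.4
```

>>> arm_command(plan=[[0,0,0.08,0.03,-0.02,0,0.8],[0,0,0.08,0,-0.02,0,0.8],[0,0,0,0,0,0,0.8]])

```text
clock: 8.8
eef_pos: [0.6012, 0.2342, 0.0582]
tcp_rot: [-3.141, 0.002, -2.937]
ft_force: [-1.5, -1.4, 5.9]
grip_width: 0.0497
gripper_force: 63.5
```

```bash
python3 -c "
from h import *
o=r.observe();print(o['ft_torque'],o['ft_force'],o['eef_pos'])"
```

```text
[-0.20020875  0.35303215 -0.02797104] [-1.53637616 -1.37260997  5.87568512] [0.6012103  0.23419198 0.05821977]
```

>>> arm_command(plan=[[0,0,0.08,0,-0.02,0,0.8],[0,0,0.08,0,-0.02,0,0.8],[0,0,0,0,0,0,0.8]])

```text
clock: 9.1
eef_pos: [0.6008, 0.2334, 0.0579]
tcp_rot: [-3.141, 0.001, -3.097]
ft_force: [-1.5, -1.4, 4.4]
grip_width: 0.0499
gripper_force: 63.5
```

>>> arm_command(plan=[[0,0,0.08,0,-0.02,0,0.8],[0,0,0.08,0,-0.02,0,0.8],[0,0,0,0,0,0,0.8]])

```text
clock: 9.4
eef_pos: [0.6007, 0.2335, 0.0568]
tcp_rot: [3.141, 0.0, 3.028]
ft_force: [0.0, -0.6, -2.5]
grip_width: 0.0498
gripper_force: 62.9
```

>>> arm_command(plan=[[0,0,0,0,0,0.1,0.8],[0,0,0,0,0,0.1,0.8],[0,0,0,0,0,0.1,0.8],[0,0,0,0,0,0,0.8]])

```text
clock: 9.8
eef_pos: [0.6006, 0.2335, 0.0543]
tcp_rot: [3.142, 0.0, 3.028]
ft_force: [-1.4, 0.8, 2.0]
grip_width: 0.0501
gripper_force: 63.3
```

```bash
python3 -c "
from h import *
o=r.observe();print(o['ft_torque'],o['ft_force'],o['eef_pos'],o['tcp_rot'])"
```

```text
[-0.00502823  0.20600017  0.01169566] [-1.43204975  0.80085537  2.03700663] [0.60061513 0.23348116 0.05432628] [3.14156952e+00 1.00263643e-04 3.02770674e+00]
```

>>> arm_command(plan=[[0,0,0,0,0,0.15,0.8],[0,0,0,0,0,0.2,0.8],[0,0,0,0,0,0.2,0.8],[0,0,0,0,0,0.15,0.8],[0,0,0,0,0,0,0.8]], newtons=80)

```text
clock: 10.3
eef_pos: [0.6007, 0.2335, 0.0473]
tcp_rot: [3.141, 0.0, 3.027]
ft_force: [-2.4, 0.3, 7.5]
grip_width: 0.0498
gripper_force: 82.5
```

>>> arm_command(plan=[[0,0,0,0,0,0.1,0.8],[0,0,0,0,0,0.1,0.8],[0,0,0,0,0,0.1,0.8],[0,0,0,0,0,0,0.8],[0,0,0,0,0,0,0.8]])

```text
clock: 10.8
eef_pos: [0.6007, 0.2335, 0.0467]
tcp_rot: [3.141, 0.001, 3.027]
ft_force: [-8.1, -1.2, 19.4]
grip_width: 0.0498
gripper_force: 84.2
```

>>> arm_command(plan=[[0,0,0,0,0,0,0.8],[0,0,0,0,0,0,0.8],[0,0,0,0,0,0,0.8],[0,0,0,0,0,0,0.8],[0,0,0,0,0,0,0.8]])

```text
clock: 11.3
eef_pos: [0.6007, 0.2335, 0.0467]
tcp_rot: [3.141, 0.001, 3.027]
ft_force: [-7.8, -1.3, 19.8]
grip_width: 0.0496
gripper_force: 84.2
```

```bash
python3 - <<'E'
from h import *
p=get_image("side")
o=r.observe();print(o["eef_pos"],o["ft_force"],o["ft_torque"],o["clock"])
cv2.imwrite("pics/s4.png",cv2.resize(p["img"][140:310,150:430],None,fx=2.8,fy=2.8,interpolation=2)[:,:,::-1])
E
```

```text
[0.60065664 0.2335258  0.04667135] [-7.74858489 -0.77959968 18.44904889] [-0.34979887  1.27481049  0.02322154] 11.35
```

View pics/s4.png

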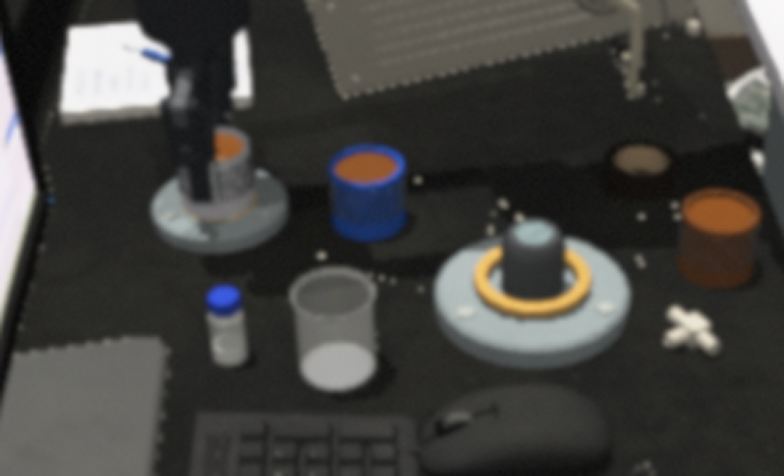

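The picture shows the cell seated on the foot at about (218,180), with the ring pressed flush. The beaker, vial and mouse are where they started.

```bash
python3 -c "
from h import *
print(job.sign_off())"
```

```text
the job is handed in; nothing more can be done
None
```

The filter cell is keyed over the port's pins and fully home on the foot. The arm is still gripping it and pushing it down at about 19 N, the beaker, vial and mouse look undisturbed in the last side picture, and the job was handed in at about 11.4 s.

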